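Stand the fallen datum ball on the height stage

ROBOT

A 6-joint arm with a two-finger parallel gripper is mounted at the origin on a cart in front of the work surface, level with it; the furniture and walls round the work are solid. World frame = base frame: x ahead of the robot, y to its left, z up, the work surface at z = 0. Lengths are in m, angles in rad, forces in N, time in s.
With the tool pointing down it reaches from about 0.275 to 0.85 m from the base axis. Payload 5.2 kg.
Tool frame: the origin (TCP) lies midway between the tips of the shut fingers; the grasp point (between the pads) lies 19 mm behind it; z points along the fingers, y is the line along which they close (so a half turn about z gives the same grasp; the last joint's range is limited). The gripper opens to 85 mm and grips with 20 to 120 N. Pads are 22 mm wide; open, the fingers measure 114 mm over their backs; the gripper's body (76 mm by 85 mm) begins 54 mm behind the grasp point. The pads swing forward as they close: fully open they stand 13 mm farther back than shut.
Start: joints at [1.103, 0.259, 1.535, -0, 1.348, -0.203], TCP at [0.144, 0.531, 0.231] pointing down, gripper open.
Joint ranges: [-3.14, 3.14], [-0.91, 2.08], [0.19, 2.58], [-1.22, 4.36], [0.22, 2.71], [-3.12, 3.12]. Speed limits (rad/s): [2.57, 2.57, 3.14, 3.14, 3.14, 3.14].

INTERFACE

Orientations are given as a unit quaternion [w, x, y, z].
In Python, from workcell import r gives the robot as it stands.
- The arm moves only by the tool apply_moves, never from a script. Its argument "plan" is a list of rows, each an object of numbers: "rx", "ry", "rz": the turn, a rotation vector about the tool's x, y, z in rad; "x", "y", "z": the shift along the tool's x, y, z in cm; "grip": the opening, from -1 (shut) to 1 (fully open). A call has 1 to 10 rows; each row shifts and turns the commanded pose from where the row before left it, along the tool's axes as they then stand; what a row does not reach is not made up. A row lasts 1/12 s, in which the tool goes at most 41.7 mm and 7.16 degrees, less where a joint would pass 70% of its speed; a pose out of reach is approached as far as the arm can. A call with a gripper value outside its range is refused whole. The fingers move at their own pace and stop on an object; "grip_force" is the grip in N (left out, the last holds). Time passes only in rows, so rows that do not move let the fingers close. It gives the time, the measured TCP pose, the force, the opening and the grip force at its end, in the units of the state.
- r.sense(): the state, without advancing time (a new reading comes with each control period).
- r.camera(name): name is "scene" or "side" or "wrist"; returns a dict with "image" (400x640x3 uint8, red, green, blue), "range_z" (400x640 float32, m along the optical axis (not along the pixel's ray), 0 where there is no reading), "mtx" (3x3 intrinsics, pixels), "xyz" and "orientation" of the camera in the world. Camera axes: x right, y up, looking along -z (the intrinsics and any distortion apply to the point x, -y, -z); pixel columns grow to the right and rows downward; lengths in m; the calibration is good to about 2 mm. A picture is of the moment at which its call begins.
- r.hand_in(): hands the job in; it is judged then, once.
The state is a dict: "t": time; "joint_pos": joint angles; "qd": joint speeds; "effort": joint torques, N m; "eef_pos": TCP position; "tcp_rot": TCP orientation; "force": force on the tool from outside, world axes, zero at the start; "ft_torque": the same for the moment, N m; "finger_gap": finger opening in m; "gripper_force": force on a finger pad.
Only numpy, scipy, OpenCV 4.12 (cv2) and the standard library are available. Lean on these libraries where they do the work, as an engineer would, in place of code of your own. Each camera call takes 0.05 s, during which the arm holds its last target. There are 200 camera calls.

TASK

The datum ball has been knocked over on the bench. Stand it upright again, ball on top, in the middle of the round height stage: feel for the seat and set it down gently without dropping it or pressing hard on the stage, and leave it standing there. Do not shift the ring gauge, the setting block or the V-block.

Things in the scene. Friction and masses are not known exactly. Their poses are not given: they have to be found in the camera images.
- datum_post: Datum ball: a 20 mm ball on a turned steel post, one rigid part 108 mm long, 0.24 kg (+-20 %), at first lying on the table. Origin: centre of the flat 28 mm foot face; z axis from foot to ball. It grips as a solid 29 mm across near the foot, 31.6 at the collar, 6.5 at 90 mm from the foot (the waist looks thinner). Ball centre at 97.5 mm, centre of mass near 43 mm from the foot.
- post_collar (a point): Middle of the post's collar, on its axis, 65 mm from the foot: the place to grip, 31.6 mm across; the collar spans 60 to 70 mm from the foot. Axes as the post's.
- stage: Height stage, fixed to the table: blue round base 80 mm across, 12 mm high, narrow neck with a small black clamp knob to one side (reaching 38 mm from the axis), and on a steel column a level round aluminium seat, 70 mm across, 9 mm thick, with two scribed circles. Origin: centre of the base's underside, on the table; z is the vertical axis through the seat's middle.
- stage_axis (a point): A point on the stage's axis at table height. The seat's top is clamped 45 to 85 mm above it, differently every time; that height is not reported: find it by touch or by sight. The clamp is tight and the seat does not give under the allowed forces.
- ring_gauge: bystander: steel ring gauge lying flat, 55 mm across, 18 mm high; origin at the centre of its underside
- setting_block: bystander: steel setting block 25 x 75 x 50 mm (x, y, z); origin at the centre of its underside
- v_block: bystander: steel V-block 40 x 45 x 36 mm (x, y, z); origin at the centre of its underside
Things that resemble listed ones, but are neither listed nor needed, are in the scene too. There is more than one size of the stage; the one meant has the size given above.

How it is judged:
By the outcome, as a careful person would: the job done as asked, in the order asked, and still so for the second after the job is handed in, with the robot touching nothing.
It also fails if it takes over 43 s, if anything falls off the work surface, if the arm or the gripper's body presses on something with over 40 N, if the wrist force passes 120 N, or if a joint passes its speed limit or range.

## Working session

There is one attempt and no reset: what is moved stays moved. The work goes in short steps, Python scripts to look and compute and a tool call to move; the robot and the scene stay as the last step left them, time stands still between calls to the robot, and variables do not carry over. Pictures are saved under pics/ and viewed, at most 10 in all, crops included, and the job is handed in when it is done.

Besides the shell and the picture viewer there is one more tool, called after "Request:" as name([rows], argument=value, ...), one row to a line, values as JSON. apply_moves: Moves the arm, as the interface text tells. Its arguments: {"type":"object","properties":{"plan":{"type":"array"},"grip_force":{"type":"number"}},"required":["plan"]}

```bash
mkdir -p pics
cat > h.py <<'E'
import numpy as np,cv2
from scipy.spatial.transform import Rotation as R
from workcell import r
def rot(q): return R.from_quat([q[1],q[2],q[3],q[0]]).as_matrix()
def cloud(c):
    z=c["range_z"];K=np.array(c["mtx"]);v,u=np.mgrid[:z.shape[0],:z.shape[1]]
    P=np.stack([(u-K[0,2])/K[0,0]*z,-(v-K[1,2])/K[1,1]*z,-z],-1)
    W=P@rot(c["orientation"]).T+np.array(c["xyz"]); W[z<=0]=np.nan
    return W
def save(n,im): cv2.imwrite(f"pics/{n}.png",cv2.cvtColor(im,cv2.COLOR_RGB2BGR))
E
python3 - <<'E'
from h import *
a=r.camera("scene");b=r.camera("side")
np.savez("s0.npz",W=cloud(a),I=a["image"]);np.savez("d0.npz",W=cloud(b),I=b["image"])
save("a",a["image"]);save("b",b["image"])
for c in(a,b):print(c["xyz"],c["orientation"],c["mtx"],(c["range_z"]>0).mean(), [k for k in c])
print(r.sense())
E
```

```text
[-0.00420936 -0.88126524  0.49240752] [ 0.78936531  0.49569149 -0.18389138 -0.31205178] [[438.66312801   0.         310.75967349]
 [  0.         438.66312801 202.25419117]
 [  0.           0.           1.        ]] 0.9917890625 ['image', 'range_z', 'mtx', 'xyz', 'orientation']
[0.57435516 0.64723189 0.43807732] [-0.00784118 -0.01935995  0.54502343  0.83816059] [[416.81621269   0.         316.36790516]
 [  0.         416.81621269 196.88413875]
 [  0.           0.           1.        ]] 0.99599609375 ['image', 'range_z', 'mtx', 'xyz', 'orientation']
{'t': 0.1, 'joint_pos': array([ 1.10319830e+00,  2.59276130e-01,  1.53595032e+00, -2.64572078e-05,
        1.34802313e+00, -2.02847634e-01]), 'qd': array([ 1.41896062e-03, -9.60108335e-04, -2.26847442e-03,  6.34310207e-04,
        7.40867676e-05,  7.07518051e-05]), 'effort': array([ 9.17762845e-04, -4.46963418e+01, -2.91248381e+01, -4.86732206e-04,
        6.10396251e-03,  2.58558129e-05]), 'eef_pos': array([0.1437123 , 0.53040405, 0.23056396]), 'tcp_rot': array([-2.60365450e-04,  1.31985976e-01,  9.91251237e-01, -7.86589837e-04]), 'force': array([ 0.00312097,  0.68070572, -0.04593593]), 'ft_torque': array([-0.03649707,  0.02291918, -0.00799566]), 'gripper_force': 0.0, 'finger_gap': 0.08537867293211747}
```

View pics/a.png

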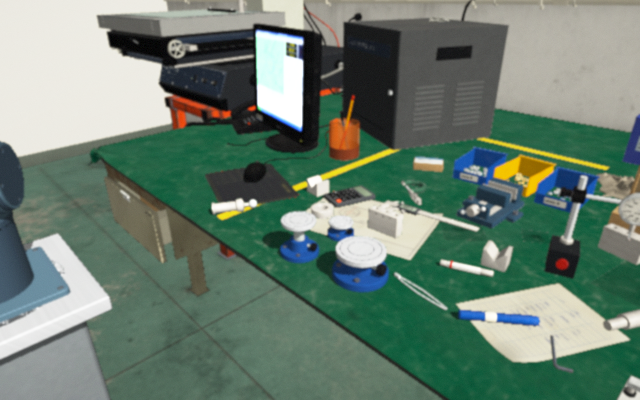

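View pics/b.png

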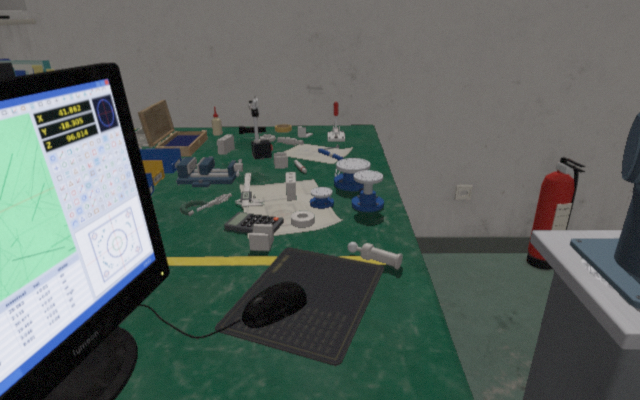

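Scene view: the lying post is at about (232,207), which is (375,254) in the side view. There are three stage candidates, at scene (300,235), (360,262) and (340,228). I'll measure their sizes next.

Run:
```python
from h import *
for n in("s0","d0"):
    d=np.load(n+".npz");W=d["W"];I=d["I"]
    hsv=cv2.cvtColor(I,cv2.COLOR_RGB2HSV)
    blue=cv2.inRange(hsv,(100,110,50),(125,255,255))
    box=(W[...,2]>-.01)&(W[...,2]<.15)&(W[...,0]>.1)&(W[...,0]<.9)&(abs(W[...,1])<.6)
    print(n,"table z",np.nanmedian(W[...,2][box&(hsv[...,1]>120)&(hsv[...,0]>55)&(hsv[...,0]<95)]))
    for nm,m in(("blue",(blue>0)&box),("obj",box&(blue==0)&(hsv[...,1]<70)&(W[...,2]>.01))):
        k,l,s,c=cv2.connectedComponentsWithStats(m.astype(np.uint8),connectivity=4)
        for i in range(1,k):
            if s[i,4]<60: continue
            p=W[l==i];q=np.percentile(p,[2,98],axis=0)
            top=p[p[:,2]>q[1,2]-.006]
            print(nm,c[i].round(),s[i,4],"lo",q[0].round(3),"hi",q[1].round(3),"topmid",((np.percentile(top,2,axis=0)+np.percentile(top,98,axis=0))/2).round(3),"topext",np.ptp(top,axis=0).round(3)[:2])
I=np.load("s0.npz")["I"];J=np.load("d0.npz")["I"]
A=cv2.resize(I[180:300,200:400],(800,480),interpolation=cv2.INTER_CUBIC)
save("c",A)
```

```text
s0 table z -0.001696575801088479
blue [287. 123.] 140 lo [0.845 0.098 0.091] hi [0.899 0.317 0.106] topmid [0.87  0.2   0.105] topext [0.057 0.222]
blue [486. 219.] 180 lo [ 0.857 -0.519  0.005] hi [ 0.895 -0.471  0.041] topmid [ 0.863 -0.502  0.041] topext [0.011 0.006]
blue [339. 234.] 205 lo [ 0.574 -0.328  0.002] hi [ 0.612 -0.28   0.019] topmid [ 0.601 -0.31   0.018] topext [0.022 0.036]
blue [299. 250.] 715 lo [ 0.452 -0.329 -0.001] hi [ 0.527 -0.256  0.033] topmid [ 0.49  -0.298  0.031] topext [0.039 0.05 ]
blue [359. 278.] 1138 lo [ 0.469 -0.482  0.001] hi [ 0.548 -0.389  0.03 ] topmid [ 0.516 -0.452  0.031] topext [0.047 0.061]
obj [296. 123.] 1084 lo [0.842 0.078 0.054] hi [0.898 0.317 0.149] topmid [0.872 0.188 0.146] topext [0.058 0.228]
obj [241. 127.] 121 lo [0.858 0.458 0.012] hi [0.899 0.557 0.031] topmid [0.887 0.49  0.028] topext [0.025 0.073]
obj [281. 144.] 215 lo [0.852 0.174 0.01 ] hi [0.899 0.326 0.017] topmid [0.876 0.251 0.014] topext [0.052 0.167]
obj [254. 171.] 294 lo [0.62  0.066 0.011] hi [0.698 0.113 0.038] topmid [0.662 0.101 0.036] topext [0.059 0.049
[... 2983 characters left out ...]

obj [ 90. 287.] 4172 lo [0.855 0.107 0.108] hi [0.899 0.301 0.149] topmid [0.878 0.202 0.147] topext [0.047 0.198]
obj [376. 253.] 606 lo [ 0.452 -0.061  0.011] hi [ 0.545 -0.003  0.031] topmid [ 0.497 -0.034  0.028] topext [0.092 0.059]
obj [599. 266.] 76 lo [ 0.1   -0.044  0.01 ] hi [0.103 0.041 0.013] topmid [ 0.102 -0.002  0.012] topext [0.004 0.087]
obj [273. 296.] 773 lo [0.631 0.083 0.019] hi [0.707 0.145 0.041] topmid [0.665 0.107 0.038] topext [0.064 0.054]
obj [107. 369.] 2467 lo [0.848 0.178 0.01 ] hi [0.899 0.293 0.018] topmid [0.877 0.238 0.016] topext [0.054 0.13 ]
obj [ 86. 342.] 213 lo [0.877 0.236 0.065] hi [0.887 0.278 0.078] topmid [0.882 0.258 0.075] topext [0.011 0.043]
```

View pics/c.png

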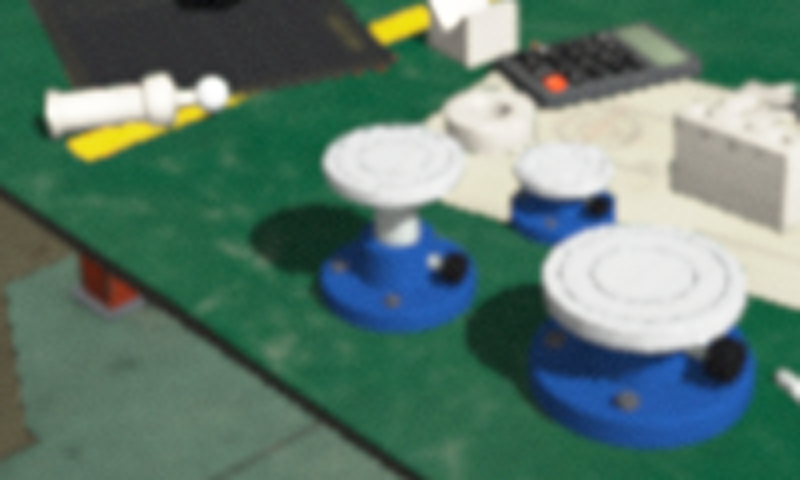

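Three stages are in view. Scene pixel (298,223) has a 70 mm seat, a base of about 80 mm and its top near 78 mm. (362,253) has a seat of about 93 mm, and (341,223) about 54 mm. The first fits the description, and the crop confirms it: blue base, round seat with two circles, tall column, black knob. Its axis is at about (0.490,-0.291). The crop also shows the post lying with its foot to the left and its ball to the right.

Run:
```python
from h import *
for n in("s0","d0"):
    d=np.load(n+".npz");W=d["W"];hsv=cv2.cvtColor(d["I"],cv2.COLOR_RGB2HSV)
    m=(W[...,0]>.42)&(W[...,0]<.57)&(W[...,1]>-.1)&(W[...,1]<.03)&(W[...,2]>.006)&(W[...,2]<.05)&(hsv[...,1]<60)
    p=W[m];mu=p[:,:2].mean(0);_,_,V=np.linalg.svd(p[:,:2]-mu);a=V[0]*np.sign(V[0][0])
    s=(p[:,:2]-mu)@a;nrm=np.array([-a[1],a[0]]);w=(p[:,:2]-mu)@nrm
    lo,hi=s.min(),s.max();print(n,m.sum(),"az",np.degrees(np.arctan2(a[1],a[0])),"len",hi-lo)
    for k in np.arange(0,.11,.01):
        q=(s-lo>=k)&(s-lo<k+.01)
        if q.sum()>3: print(int(k*1000),q.sum(),"w",w[q].min().round(4),w[q].max().round(4),"z",p[q,2].max().round(4))
    for k in (0,.065,.0975): print(k,(mu+a*(lo+k)).round(4))
```

```text
s0 365 az -28.804803362703936 len 0.10752044364918525
0 43 w -0.0076 0.0109 z 0.028
10 38 w -0.0061 0.0099 z 0.0257
20 38 w -0.0046 0.0091 z 0.0263
30 35 w -0.0042 0.0132 z 0.0262
40 35 w -0.0076 0.011 z 0.0266
50 39 w -0.0082 0.0105 z 0.0293
60 48 w -0.0109 0.0151 z 0.0306
70 26 w -0.0099 0.0115 z 0.0292
80 13 w 0.001 0.0077 z 0.0188
90 31 w -0.0061 0.01 z 0.025
100 19 w -0.0036 0.0061 z 0.0246
0 [ 0.4486 -0.0195]
0.065 [ 0.5056 -0.0508]
0.0975 [ 0.5341 -0.0665]
d0 639 az -29.805660221105985 len 0.10557306309501541
0 108 w -0.0212 0.0088 z 0.0296
10 61 w -0.011 0.0066 z 0.0273
20 61 w -0.0137 0.0053 z 0.0279
30 65 w -0.0115 0.0067 z 0.028
40 62 w -0.0144 0.0053 z 0.0281
50 80 w -0.0139 0.0091 z 0.032
60 80 w -0.0121 0.0104 z 0.0331
70 27 w -0.0108 0.0099 z 0.0315
80 22 w -0.0085 -0.0016 z 0.0222
90 54 w -0.0137 0.0034 z 0.0274
100 19 w -0.0083 0.0024 z 0.0271
0 [ 0.4566 -0.0067]
0.065 [ 0.513  -0.0391]
0.0975 [ 0.5412 -0.0552]
```

Request:
apply_moves([
  {"ry": 0.12},
  {"ry": 0.12},
])

```text
validation failed for argument at $.pl...
```

Run:
```python
from h import *
s=r.sense();print(s["joint_pos"],s["eef_pos"],s["tcp_rot"]);print(rot(s["tcp_rot"]).round(3))
```

```text
[ 1.10319830e+00  2.59276130e-01  1.53595032e+00 -2.64572078e-05
  1.34802313e+00 -2.02847634e-01] [0.1437123  0.53040405 0.23056396] [-2.60365450e-04  1.31985976e-01  9.91251237e-01 -7.86589837e-04]
[[-0.965  0.262 -0.001]
 [ 0.262  0.965 -0.001]
 [ 0.    -0.002 -1.   ]]
```

Request:
apply_moves([
  {"rx": 0, "ry": 0.12, "rz": 0, "x": 0, "y": 0, "z": 0, "grip": 1},
  {"rx": 0, "ry": 0.12, "rz": 0, "x": 0, "y": 0, "z": 0, "grip": 1},
])

```text
t: 0.27
eef_pos: [0.1416, 0.5318, 0.2321]
tcp_rot: [-0.121, 0.128, 0.984, 0.017]
force: [0.2, 0.1, -0.8]
finger_gap: 0.0854
gripper_force: 0.0
```

Run:
```python
from h import *
s=r.sense();print(s["t"],s["joint_pos"],s["eef_pos"]);print(rot(s["tcp_rot"]).round(3))
```

```text
0.2667 [ 0.9550708   0.2762486   1.53538347  0.23269414  1.41854736 -0.40178592] [0.14161094 0.53179448 0.23214493]
[[-0.938  0.257 -0.234]
 [ 0.249  0.966  0.065]
 [ 0.242  0.002 -0.97 ]]
```

Request:
apply_moves([
  {"rx": 0, "ry": -0.12, "rz": 0, "x": 0, "y": 0, "z": 0, "grip": 1},
  {"rx": 0, "ry": -0.12, "rz": 0, "x": 0, "y": 0, "z": 0, "grip": 1},
  {"rx": 0, "ry": 0, "rz": 0, "x": -2.5, "y": -2.3, "z": 0.4, "grip": 1},
  {"rx": 0, "ry": 0, "rz": 0, "x": -2.5, "y": -2.3, "z": 0.4, "grip": 1},
  {"rx": 0, "ry": 0, "rz": 0, "x": -2.5, "y": -2.3, "z": 0.4, "grip": 1},
  {"rx": 0, "ry": 0, "rz": 0, "x": -2.5, "y": -2.3, "z": 0.4, "grip": 1},
  {"rx": 0, "ry": 0, "rz": 0, "x": -2.5, "y": -2.3, "z": 0.4, "grip": 1},
  {"rx": 0, "ry": 0, "rz": 0, "x": -2.5, "y": -2.3, "z": 0.4, "grip": 1},
  {"rx": 0, "ry": 0, "rz": 0, "x": -2.5, "y": -2.3, "z": 0.4, "grip": 1},
  {"rx": 0, "ry": 0, "rz": 0, "x": -2.5, "y": -2.3, "z": 0.4, "grip": 1},
])

```text
t: 1.1
eef_pos: [0.289, 0.2994, 0.1989]
tcp_rot: [-0.0, 0.132, 0.991, -0.0]
force: [0.6, -0.5, -0.5]
finger_gap: 0.0858
gripper_force: 0.0
```

Request:
apply_moves([
  {"rx": 0, "ry": 0, "rz": 0, "x": -2.5, "y": -2.3, "z": 0.4, "grip": 1},
  {"rx": 0, "ry": 0, "rz": 0, "x": -2.5, "y": -2.3, "z": 0.4, "grip": 1},
  {"rx": 0, "ry": 0, "rz": 0, "x": -2.5, "y": -2.3, "z": 0.4, "grip": 1},
  {"rx": 0, "ry": 0, "rz": 0, "x": -2.5, "y": -2.3, "z": 0.4, "grip": 1},
  {"rx": 0, "ry": 0, "rz": 0, "x": -2.5, "y": -2.3, "z": 0.4, "grip": 1},
  {"rx": 0, "ry": 0, "rz": 0, "x": -2.5, "y": -2.3, "z": 0.4, "grip": 1},
  {"rx": 0, "ry": 0, "rz": 0, "x": -2.5, "y": -2.3, "z": 0.4, "grip": 1},
  {"rx": 0, "ry": 0, "rz": 0, "x": -2.5, "y": -2.3, "z": 0.4, "grip": 1},
  {"rx": 0, "ry": 0, "rz": 0, "x": -2.5, "y": -2.3, "z": 0.4, "grip": 1},
  {"rx": 0, "ry": 0, "rz": 0, "x": -2.5, "y": -2.3, "z": 0.4, "grip": 1},
])

```text
t: 1.93
eef_pos: [0.4702, 0.0119, 0.1589]
tcp_rot: [-0.0, 0.132, 0.991, 0.0]
force: [1.0, 0.3, -0.1]
finger_gap: 0.0854
gripper_force: 0.0
```

Request:
apply_moves([
  {"rx": 0, "ry": 0, "rz": 0.12, "x": -2.5, "y": -2.3, "z": 0.4, "grip": 1},
  {"rx": 0, "ry": 0, "rz": 0.12, "x": -2.5, "y": -2.3, "z": 0.4, "grip": 1},
  {"rx": 0, "ry": 0, "rz": 0.12, "x": 0, "y": 0, "z": 0, "grip": 1},
  {"rx": 0, "ry": 0, "rz": 0.12, "x": 0, "y": 0, "z": 0, "grip": 1},
  {"rx": 0, "ry": 0, "rz": 0.12, "x": 0, "y": 0, "z": 0, "grip": 1},
  {"rx": 0, "ry": 0, "rz": 0.12, "x": 0, "y": 0, "z": 0, "grip": 1},
  {"rx": 0, "ry": 0, "rz": 0.12, "x": 0, "y": 0, "z": 0, "grip": 1},
  {"rx": 0, "ry": 0, "rz": 0.12, "x": 0, "y": 0, "z": 0, "grip": 1},
  {"rx": 0, "ry": 0, "rz": 0.12, "x": 0, "y": 0, "z": 0, "grip": 1},
  {"rx": 0, "ry": 0, "rz": 0.12, "x": 0, "y": 0, "z": 0, "grip": 1},
])

```text
t: 2.77
eef_pos: [0.5022, -0.0459, 0.1509]
tcp_rot: [-0.0, 0.671, 0.742, -0.0]
force: [0.1, -0.5, 0.5]
finger_gap: 0.0857
gripper_force: 0.0
```

Request:
apply_moves([
  {"rx": 0, "ry": 0, "rz": 0.12, "x": 0, "y": 0, "z": 0, "grip": 1},
  {"rx": 0, "ry": 0, "rz": 0.12, "x": 0, "y": 0, "z": 0, "grip": 1},
  {"rx": 0, "ry": 0, "rz": 0.12, "x": 0, "y": 0, "z": 0, "grip": 1},
  {"rx": 0, "ry": 0, "rz": 0.12, "x": 0, "y": 0, "z": 0, "grip": 1},
  {"rx": 0, "ry": 0, "rz": 0.12, "x": 0, "y": 0, "z": 0, "grip": 1},
  {"rx": 0, "ry": 0, "rz": 0.12, "x": 0, "y": 0, "z": 0, "grip": 1},
  {"rx": 0, "ry": 0, "rz": 0.12, "x": 0, "y": 0, "z": 0, "grip": 1},
  {"rx": 0, "ry": 0, "rz": 0.12, "x": 0, "y": 0, "z": 0, "grip": 1},
  {"rx": 0, "ry": 0, "rz": 0.12, "x": 0, "y": 0, "z": 0, "grip": 1},
  {"rx": 0, "ry": 0, "rz": 0.12, "x": 0, "y": 0, "z": 0, "grip": 1},
])

```text
t: 3.6
eef_pos: [0.5022, -0.0458, 0.1509]
tcp_rot: [-0.0, 0.972, 0.233, -0.0]
force: [-0.1, -0.3, 0.6]
finger_gap: 0.0858
gripper_force: 0.0
```

Request:
apply_moves([
  {"rx": 0, "ry": 0, "rz": 0.12, "x": 0, "y": 0, "z": 0, "grip": 1},
  {"rx": 0, "ry": 0, "rz": 0.12, "x": 0, "y": 0, "z": 0, "grip": 1},
  {"rx": 0, "ry": 0, "rz": 0.12, "x": 0, "y": 0, "z": 0, "grip": 1},
  {"rx": 0, "ry": 0, "rz": 0.12, "x": 0, "y": 0, "z": 0, "grip": 1},
  {"rx": 0, "ry": 0, "rz": 0.12, "x": 0, "y": 0, "z": 0, "grip": 1},
  {"rx": 0, "ry": 0, "rz": 0.12, "x": 0, "y": 0, "z": 0, "grip": 1},
  {"rx": 0, "ry": 0, "rz": 0.12, "x": 0, "y": 0, "z": 0, "grip": 1},
  {"rx": 0, "ry": 0, "rz": 0.12, "x": 0, "y": 0, "z": 0, "grip": 1},
])

```text
t: 4.27
eef_pos: [0.5022, -0.0458, 0.1509]
tcp_rot: [-0.0, 0.97, -0.242, -0.0]
force: [0.4, -1.4, 0.4]
finger_gap: 0.0854
gripper_force: 0.0
```

```bash
cat >> h.py <<'E'
def rel(p,Rm=None):
    "shift in cm and rotvec, in current tool axes, to reach p (m) and Rm"
    s=r.sense();T=rot(s["tcp_rot"])
    o=(T.T@(np.array(p)-s["eef_pos"])*100).round(2)
    return o,None if Rm is None else R.from_matrix(T.T@Rm).as_rotvec().round(3)
def frame(az,t):
    "post dir azimuth az (rad), tool x along post, tipped back by t"
    a=np.array([np.cos(az),np.sin(az),0]);Z=np.array([0,0,1.])
    z=-Z*np.cos(t)-a*np.sin(t);x=a*np.cos(t)-Z*np.sin(t);return np.stack([x,np.cross(z,x),z],1)
E
python3 - <<'E'
from h import *
s=r.sense();print(s["t"],s["joint_pos"],s["eef_pos"]);print(rot(s["tcp_rot"]).round(3))
c=r.camera("wrist");save("w",c["image"]);W=cloud(c);np.savez("w0.npz",W=W,I=c["image"])
hsv=cv2.cvtColor(c["image"],cv2.COLOR_RGB2HSV)
m=(abs(W[...,0]-.5)<.1)&(abs(W[...,1]+.04)<.08)&(W[...,2]>.008)&(W[...,2]<.05)&(hsv[...,1]<70)
k,l,st,_=cv2.connectedComponentsWithStats(m.astype(np.uint8))
i=1+st[1:,4].argmax();p=W[l==i][:,:2]
(cx,cy),(w,h),ang=cv2.minAreaRect((p*1000).astype(np.float32));print(st[i],cx,cy,w,h,ang)
E
```

```text
4.2667 [-3.12515894e-01  2.49056256e-01  1.75794221e+00 -7.64737570e-06
  1.13557191e+00  1.74743713e+00] [ 0.50219897 -0.04582498  0.1509056 ]
[[ 0.883 -0.47  -0.001]
 [-0.47  -0.883  0.   ]
 [-0.001  0.    -1.   ]]
[ 298  138   34  116 2633] 500.29412841796875 -39.63401412963867 30.797245025634766 107.93040466308594 60.616943359375
```

View pics/w.png

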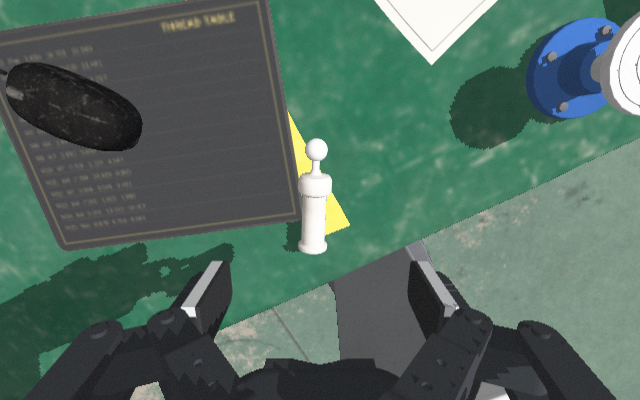

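The wrist view shows the post with its foot at (313,248) and ball at (316,149). That puts the collar at about (0.510,-0.045) and the axis at -29.4°, which agrees with the first measurement. Next I tilt 15° and go down.

Request:
apply_moves([
  {"rx": 0, "ry": 0, "rz": 0.024, "x": 0, "y": 0, "z": 0, "grip": 1},
  {"rx": 0, "ry": -0.1, "rz": 0, "x": 0, "y": 0, "z": 0, "grip": 1},
  {"rx": 0, "ry": -0.1, "rz": 0, "x": 0, "y": 0, "z": 0, "grip": 1},
  {"rx": 0, "ry": -0.06, "rz": 0, "x": 0, "y": 0, "z": 0, "grip": 1},
  {"rx": 0, "ry": 0, "rz": 0, "x": 0, "y": 0, "z": 0, "grip": 1},
])

```text
t: 4.73
eef_pos: [0.5038, -0.0471, 0.1501]
tcp_rot: [-0.033, 0.96, -0.248, -0.127]
force: [0.1, 0.4, 0.1]
finger_gap: 0.0853
gripper_force: 0.0
```

Run:
```python
from h import *
s=r.sense();print(s["t"],s["joint_pos"].round(2),s["eef_pos"]);print(rel([.5074,-.0436,.005],frame(-.513,.26)))
```

```text
4.7333 [-0.34  0.41  1.56  0.04  1.43  1.72] [ 0.50379784 -0.04714963  0.15009638]
(array([ 3.91, -0.48, 13.97]), array([0.001, 0.003, 0.007]))
```

Request:
apply_moves([
  {"rx": 0, "ry": 0, "rz": 0, "x": 1.95, "y": -0.24, "z": 1.0, "grip": 1},
  {"rx": 0, "ry": 0, "rz": 0, "x": 1.95, "y": -0.24, "z": 2.0, "grip": 1},
  {"rx": 0, "ry": 0, "rz": 0, "x": 0, "y": 0, "z": 3.0, "grip": 1},
  {"rx": 0, "ry": 0, "rz": 0, "x": 0, "y": 0, "z": 3.0, "grip": 1},
  {"rx": 0, "ry": 0, "rz": 0, "x": 0, "y": 0, "z": 2.5, "grip": 1},
  {"rx": 0, "ry": 0, "rz": 0, "x": 0, "y": 0, "z": 1.5, "grip": 1},
  {"rx": 0, "ry": 0, "rz": 0, "x": 0, "y": 0, "z": 0.9, "grip": 1},
  {"rx": 0, "ry": 0, "rz": 0, "x": 0, "y": 0, "z": 0, "grip": 1},
  {"rx": 0, "ry": 0, "rz": 0, "x": 0, "y": 0, "z": 0, "grip": 1},
])

```text
t: 5.48
eef_pos: [0.5067, -0.0426, 0.0074]
tcp_rot: [-0.032, 0.96, -0.248, -0.125]
force: [0.9, 0.1, 0.4]
finger_gap: 0.0856
gripper_force: 0.0
```

Run:
```python
from h import *
s=r.sense();print(s["force"],s["eef_pos"]);print(rel([.5074,-.0436,.005],frame(-.513,.26)))
```

```text
[0.93712514 0.10948456 0.39556824] [ 0.50669802 -0.04261513  0.00737364]
(array([0.17, 0.05, 0.2 ]), array([ 0.002, -0.001,  0.007]))
```

Request:
apply_moves([
  {"rx": 0, "ry": 0, "rz": 0, "x": 0.17, "y": 0.05, "z": 0.2, "grip": 0.2},
  {"rx": 0, "ry": 0, "rz": 0, "x": 0, "y": 0, "z": 0, "grip": 0},
  {"rx": 0, "ry": 0, "rz": 0, "x": 0, "y": 0, "z": 0, "grip": -1},
  {"rx": 0, "ry": 0, "rz": 0, "x": 0, "y": 0, "z": 0, "grip": -1},
  {"rx": 0, "ry": 0, "rz": 0, "x": 0, "y": 0, "z": 0, "grip": -1},
  {"rx": 0, "ry": 0, "rz": 0, "x": 0, "y": 0, "z": 0, "grip": -1},
  {"rx": 0, "ry": 0, "rz": 0, "x": 0, "y": 0, "z": 0, "grip": -1},
  {"rx": 0, "ry": 0, "rz": 0, "x": 0, "y": 0, "z": 0, "grip": -1},
], grip_force=80)

```text
t: 6.15
eef_pos: [0.508, -0.0439, 0.0055]
tcp_rot: [-0.033, 0.96, -0.249, -0.125]
force: [0.0, -0.4, 5.2]
finger_gap: 0.0284
gripper_force: 78.7
```

Run:
```python
from h import *
c=r.camera("wrist");d=r.camera("side");
A=cv2.resize(c["image"][100:400,160:480],(400,375));B=cv2.resize(d["image"][200:290,320:440],(400,300),interpolation=cv2.INTER_CUBIC)
save("g",np.vstack([A,B[:225]]) if 0 else np.hstack([A[:300],B]))
```

```text
(no output)
```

View pics/g.png

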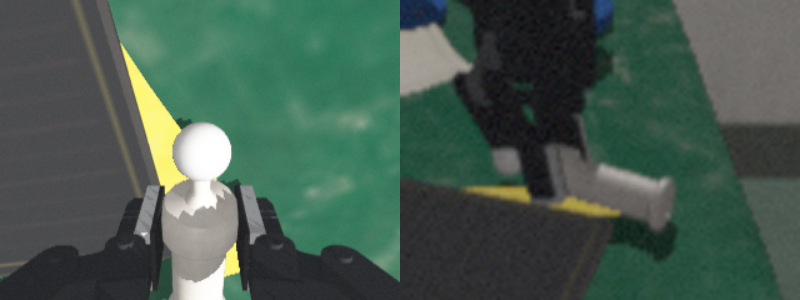

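The crops show the pads on the collar, with the ball beyond the fingers and the foot on the robot's side. I'll lift.

Request:
apply_moves([
  {"rx": 0, "ry": 0, "rz": 0, "x": -0.25, "y": 0, "z": -1.0, "grip": -1},
  {"rx": 0, "ry": 0, "rz": 0, "x": -0.5, "y": 0, "z": -2.0, "grip": -1},
  {"rx": 0, "ry": 0, "rz": 0, "x": -0.75, "y": 0, "z": -2.9, "grip": -1},
  {"rx": 0, "ry": 0, "rz": 0, "x": -0.75, "y": 0, "z": -2.9, "grip": -1},
  {"rx": 0, "ry": 0, "rz": 0, "x": -0.75, "y": 0, "z": -2.9, "grip": -1},
  {"rx": 0, "ry": 0, "rz": 0, "x": -0.75, "y": 0, "z": -2.9, "grip": -1},
  {"rx": 0, "ry": 0, "rz": 0, "x": -0.75, "y": 0, "z": -2.9, "grip": -1},
  {"rx": 0, "ry": 0, "rz": 0, "x": 0, "y": 0, "z": 0, "grip": -1},
  {"rx": 0, "ry": 0, "rz": 0, "x": 0, "y": 0, "z": 0, "grip": -1},
], grip_force=100)

```text
t: 7.0
eef_pos: [0.5096, -0.0448, 0.1873]
tcp_rot: [-0.032, 0.96, -0.249, -0.123]
force: [0.1, 0.1, -1.5]
finger_gap: 0.0281
gripper_force: 99.0
```

Run:
```python
from h import *
s=r.sense();print(s["t"],s["joint_pos"].round(2),s["eef_pos"],s["force"],s["ft_torque"],s["finger_gap"],s["gripper_force"])
d=r.camera("wrist");W=cloud(d);T=rot(s["tcp_rot"]);P=(W-s["eef_pos"])@T
m=(abs(P[...,1])<.017)&(P[...,2]<.02)&(P[...,2]>-.05)&(abs(P[...,0])<.09)
for lo in np.arange(-.08,.06,.01):
    q=P[m&(P[...,0]>=lo)&(P[...,0]<lo+.01)]
    if len(q)>5: print(round(lo,2),len(q),(np.percentile(q[:,1],[2,98])*1e3).round(1),"ztop",(np.percentile(q[:,2],3)*1e3).round(1))
save("l",d["image"][100:400,160:480])
```

```text
7.0 [-0.34  0.38  1.51  0.04  1.51  1.73] [ 0.50958808 -0.04477547  0.18730158] [ 0.13994661  0.07409813 -1.54876833] [-0.16121389 -0.24042404 -0.0279755 ] 0.028145071115998076 98.95325692836195
-0.07 127 [-14.2  12.5] ztop -5.1
-0.06 582 [-14.7  12.6] ztop -6.9
-0.05 433 [-11.5   9.8] ztop -10.2
-0.04 459 [-11.2  10.1] ztop -13.1
-0.03 528 [-10.9  10.3] ztop -15.8
-0.02 364 [-14.5  15.5] ztop -37.6
-0.01 1288 [-15.3  15.8] ztop -44.9
-0.0 2540 [-15.4  15.8] ztop -41.8
0.01 1371 [-16.8  16.8] ztop -47.8
0.02 438 [-7.5  9.2] ztop -29.5
0.03 1194 [-8.3  9.9] ztop -29.5
0.04 135 [-3.8  5. ] ztop -24.4
```

Request:
apply_moves([
  {"rx": 0, "ry": 0, "rz": 0, "x": 0.5, "y": 1.25, "z": -0.5, "grip": -1},
  {"rx": 0, "ry": 0, "rz": 0, "x": 1.05, "y": 2.5, "z": -1.1, "grip": -1},
  {"rx": 0, "ry": 0, "rz": 0, "x": 1.05, "y": 2.5, "z": -1.1, "grip": -1},
  {"rx": 0, "ry": 0, "rz": 0, "x": 1.05, "y": 2.5, "z": -1.1, "grip": -1},
  {"rx": 0, "ry": 0, "rz": 0, "x": 1.05, "y": 2.5, "z": -1.1, "grip": -1},
  {"rx": 0, "ry": 0, "rz": 0, "x": 1.05, "y": 2.5, "z": -1.1, "grip": -1},
  {"rx": 0, "ry": 0, "rz": 0, "x": 1.05, "y": 2.5, "z": -1.1, "grip": -1},
  {"rx": 0, "ry": 0, "rz": 0, "x": 1.05, "y": 2.5, "z": -1.1, "grip": -1},
  {"rx": 0, "ry": 0, "rz": 0, "x": 0.5, "y": 1.25, "z": -0.5, "grip": -1},
])

```text
t: 7.8
eef_pos: [0.5005, -0.2732, 0.2469]
tcp_rot: [-0.032, 0.959, -0.25, -0.126]
force: [0.6, 0.0, -2.9]
finger_gap: 0.028
gripper_force: 99.1
```

Request:
apply_moves([
  {"rx": -0.015, "ry": 0, "rz": -0.06, "x": 0, "y": 0, "z": 0, "grip": -1},
  {"rx": -0.03, "ry": 0, "rz": -0.11, "x": 0, "y": 0, "z": 0, "grip": -1},
  {"rx": -0.03, "ry": 0, "rz": -0.11, "x": 0, "y": 0, "z": 0, "grip": -1},
  {"rx": -0.03, "ry": 0, "rz": -0.11, "x": 0, "y": 0, "z": 0, "grip": -1},
  {"rx": -0.03, "ry": 0, "rz": -0.11, "x": 0, "y": 0, "z": 0, "grip": -1},
  {"rx": -0.03, "ry": 0, "rz": -0.11, "x": 0, "y": 0, "z": 0, "grip": -1},
  {"rx": -0.03, "ry": 0, "rz": -0.11, "x": 0, "y": 0, "z": 0, "grip": -1},
  {"rx": -0.03, "ry": 0, "rz": -0.11, "x": 0, "y": 0, "z": 0, "grip": -1},
  {"rx": -0.03, "ry": 0, "rz": -0.11, "x": 0, "y": 0, "z": 0, "grip": -1},
  {"rx": -0.03, "ry": 0, "rz": -0.11, "x": 0, "y": 0, "z": 0, "grip": -1},
])

```text
t: 8.63
eef_pos: [0.5008, -0.2687, 0.246]
tcp_rot: [0.038, 0.949, 0.287, -0.126]
force: [0.3, 0.0, -2.6]
finger_gap: 0.0278
gripper_force: 99.1
```

Run:
```python
from h import *
s=r.sense();print(s["t"],s["joint_pos"].round(2),s["eef_pos"],s["finger_gap"]);print(rot(s["tcp_rot"]).round(3))
```

```text
8.6333 [-0.54  0.38  1.36 -0.24  1.52  0.47] [ 0.50083319 -0.26871699  0.24598626] 0.027816058427670143
[[ 0.804  0.554 -0.217]
 [ 0.534 -0.833 -0.145]
 [-0.261  0.001 -0.965]]
```

Request:
apply_moves([
  {"rx": 0, "ry": 0.06, "rz": 0, "x": 0, "y": 0, "z": 0, "grip": -1},
  {"rx": 0, "ry": 0.1, "rz": 0, "x": 0, "y": 0, "z": 0, "grip": -1},
  {"rx": 0, "ry": 0.1, "rz": 0, "x": 0, "y": 0, "z": 0, "grip": -1},
  {"rx": 0, "ry": 0.1, "rz": 0, "x": 0, "y": 0, "z": 0, "grip": -1},
  {"rx": 0, "ry": 0.1, "rz": 0, "x": 0, "y": 0, "z": 0, "grip": -1},
  {"rx": 0, "ry": 0.1, "rz": 0, "x": 0, "y": 0, "z": 0, "grip": -1},
  {"rx": 0, "ry": 0.1, "rz": 0, "x": 0, "y": 0, "z": 0, "grip": -1},
])

```text
t: 9.22
eef_pos: [0.501, -0.269, 0.2474]
tcp_rot: [-0.055, 0.939, 0.281, 0.192]
force: [0.1, -0.0, -2.3]
finger_gap: 0.0276
gripper_force: 99.1
```

Run:
```python
from h import *
s=r.sense();print(s["t"],s["joint_pos"].round(2),s["eef_pos"],s["finger_gap"]);print(rot(s["tcp_rot"]).round(3))
```

```text
9.2167 [-0.95  0.21  1.63  0.42  1.3  -0.07] [ 0.50102679 -0.26900146  0.24738098] 0.027557525551159985
[[ 0.769  0.549  0.329]
 [ 0.506 -0.836  0.211]
 [ 0.391  0.004 -0.92 ]]
```

Run:
```python
from h import *
s=r.sense();d=r.camera("wrist");W=cloud(d);T=rot(s["tcp_rot"]);P=(W-s["eef_pos"])@T
m=(abs(P[...,1])<.017)&(P[...,2]<.02)&(P[...,2]>-.05)&(abs(P[...,0])<.09)
for lo in np.arange(-.08,.06,.01):
    q=P[m&(P[...,0]>=lo)&(P[...,0]<lo+.01)]
    if len(q)>5: print(round(lo,2),len(q),(np.percentile(q[:,1],[2,98])*1e3).round(1),"ztop",(np.percentile(q[:,2],3)*1e3).round(1))
A=cv2.imread("pics/l.png");B=cv2.cvtColor(d["image"][100:400,160:480],cv2.COLOR_RGB2BGR)
cv2.imwrite("pics/m.png",np.hstack([A,B]))
```

```text
-0.07 123 [-14.9  12.1] ztop -5.4
-0.06 585 [-15.   12.3] ztop -7.1
-0.05 419 [-11.7   9.2] ztop -10.3
-0.04 472 [-11.6   9.8] ztop -13.2
-0.03 519 [-11.3   9.9] ztop -16.1
-0.02 356 [-14.1  14.7] ztop -37.6
-0.01 1306 [-15.6  15.4] ztop -45.3
-0.0 2526 [-15.7  15.5] ztop -41.9
0.01 1360 [-16.7  16.8] ztop -47.2
0.02 432 [-8.3  9. ] ztop -29.4
0.03 1198 [-8.4  9.4] ztop -29.6
0.04 131 [-3.9  4.8] ztop -24.6
```

View pics/m.png

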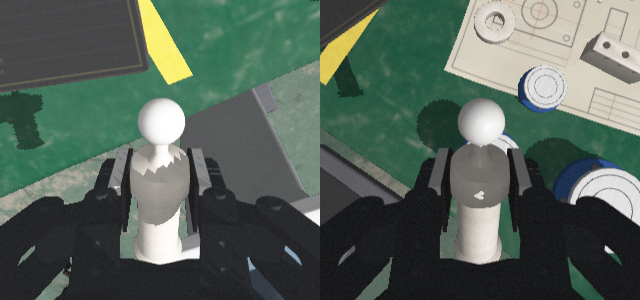

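The post has not moved in the grasp; the two views match. I continue uprighting.

Request:
apply_moves([
  {"rx": 0, "ry": 0.1, "rz": 0, "x": 0, "y": 0, "z": 0, "grip": -1},
  {"rx": 0, "ry": 0.1, "rz": 0, "x": 0, "y": 0, "z": 0, "grip": -1},
  {"rx": 0, "ry": 0.1, "rz": 0, "x": 0, "y": 0, "z": 0, "grip": -1},
  {"rx": 0, "ry": 0.1, "rz": 0, "x": 0, "y": 0, "z": 0, "grip": -1},
  {"rx": 0, "ry": 0.1, "rz": 0, "x": 0, "y": 0, "z": 0, "grip": -1},
  {"rx": 0, "ry": 0.1, "rz": 0, "x": 0, "y": 0, "z": 0, "grip": -1},
  {"rx": 0, "ry": 0.1, "rz": 0, "x": 0, "y": 0, "z": 0, "grip": -1},
  {"rx": 0, "ry": 0.1, "rz": 0, "x": 0, "y": 0, "z": 0, "grip": -1},
  {"rx": 0, "ry": 0.1, "rz": 0, "x": 0, "y": 0, "z": 0, "grip": -1},
  {"rx": 0, "ry": 0, "rz": 0, "x": 0, "y": 0, "z": 0, "grip": -1},
])

```text
t: 10.1
eef_pos: [0.5003, -0.2689, 0.2437]
tcp_rot: [-0.175, 0.763, 0.226, 0.58]
force: [-0.4, 0.8, -2.9]
finger_gap: 0.0275
gripper_force: 99.2
```

Run:
```python
from h import *
s=r.sense();print(s["t"],s["joint_pos"].round(2),s["eef_pos"],s["finger_gap"],s["force"],s["ft_torque"]);print(rot(s["tcp_rot"]).round(3))
a=r.camera("scene");b=r.camera("side");c=r.camera("wrist")
np.savez("s1.npz",W=cloud(a),I=a["image"]);np.savez("d1.npz",W=cloud(b),I=b["image"]);np.savez("w1.npz",W=cloud(c),I=c["image"])
A=cv2.resize(a["image"][130:290,220:440],(400,300));B=cv2.resize(b["image"][100:250,280:480],(400,300))
save("u",np.hstack([A,B]))
```

```text
10.1 [-1.35  0.49  1.92  1.12  1.6  -0.88] [ 0.50033473 -0.26891851  0.24374728] 0.027527603450794542 [-0.37176814  0.79571141 -2.92235838] [-0.4839441   0.71889976  0.04527389]
[[ 0.226  0.548  0.806]
 [ 0.141 -0.837  0.529]
 [ 0.964 -0.006 -0.266]]
```

View pics/u.png

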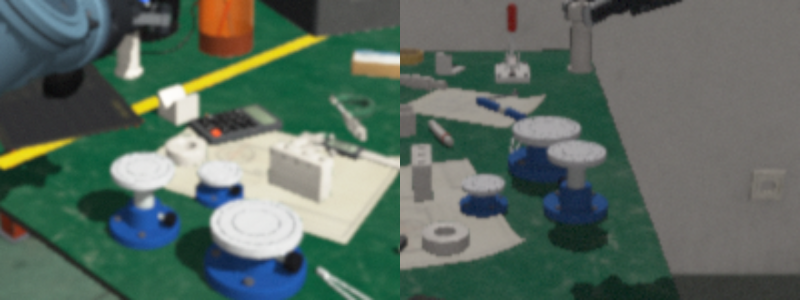

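Run:
```python
from h import *
s=r.sense();T=rot(s["tcp_rot"]);e=s["eef_pos"]
ax=T@np.array([np.cos(.268),0,-np.sin(.268)]);C=e+T@np.array([0,0,-.011]);print("pred axis",ax.round(3),"collar",C.round(4),"foot",(C-.065*ax).round(4))
for n in("s1","d1"):
    d=np.load(n+".npz");W=d["W"];hsv=cv2.cvtColor(d["I"],cv2.COLOR_RGB2HSV)
    D=W-C;m=(np.hypot(D[...,0],D[...,1])<.03)&(W[...,2]>.15)&(W[...,2]<C[2]-.008)&(hsv[...,1]<90)&(hsv[...,2]>60)
    p=W[m];vs,us=np.nonzero(m);print(n,len(p),"px",us.min(),us.max(),vs.min(),vs.max(),"zmin",p[:,2].min())
    L=[]
    for z in np.arange(.15,.25,.008):
        q=p[(p[:,2]>=z)&(p[:,2]<z+.008)]
        if len(q)>6:
            mid=(np.percentile(q[:,:2],1,axis=0)+np.percentile(q[:,:2],99,axis=0))/2
            L.append([z+.004,*q[:,:2].mean(0),len(q)]);print((np.array(L[-1])*1000).round(1)[:3],len(q), (np.ptp(q[:,:2],axis=0)*1e3).round(1))
```

```text
pred axis [0.005 0.007 1.   ] collar [ 0.4927 -0.2749  0.2502] foot [ 0.4924 -0.2753  0.1852]
s1 268 px 283 297 147 171 zmin 0.1798790105798702
[ 178.   485.1 -282.8] 16 [19.5 17.6]
[ 186.   485.3 -278.5] 65 [28.7 25.9]
[ 194.   484.9 -278.8] 50 [16.3 17.6]
[ 202.   485.3 -279.3] 45 [16.8 18.3]
[ 210.   485.5 -280.4] 44 [17.2 15.4]
[ 218.   486.9 -282.4] 36 [16.2  9.7]
[ 226.   489.1 -283.5] 12 [14.5  5.4]
d1 296 px 362 382 107 135 zmin 0.18419560538399432
[ 186.   491.8 -263. ] 39 [26.8 16. ]
[ 194.   491.6 -266.1] 41 [22.5 13.2]
[ 202.   492.3 -265.3] 36 [22.5 14.6]
[ 210.   492.5 -265.9] 43 [22.2 13.9]
[ 218.   492.2 -266.4] 34 [21.9 16.1]
[ 226.   492.5 -265.8] 43 [21.9 19.4]
[ 234.   493.2 -265.1] 34 [22.5 20.6]
[ 242.   492.2 -264.4] 26 [42.6 35.3]
```

The crops show the post hanging upright, foot down, at side crop (580,70). Its axis is vertical to within about 1° and the foot is near z=0.185. I move over the seat and down to about 1.3 cm above it.

Request:
apply_moves([
  {"rx": 0, "ry": 0, "rz": 0, "x": -0.7, "y": 0.2, "z": 0.1, "grip": -1},
  {"rx": 0, "ry": 0, "rz": 0, "x": -1.4, "y": 0.3, "z": 0.2, "grip": -1},
  {"rx": 0, "ry": 0, "rz": 0, "x": -1.5, "y": 0.3, "z": 0.25, "grip": -1},
  {"rx": 0, "ry": 0, "rz": 0, "x": -1.5, "y": 0.3, "z": 0.25, "grip": -1},
  {"rx": 0, "ry": 0, "rz": 0, "x": -1.5, "y": 0.2, "z": 0.25, "grip": -1},
  {"rx": 0, "ry": 0, "rz": 0, "x": -1.4, "y": 0.1, "z": 0.2, "grip": -1},
  {"rx": 0, "ry": 0, "rz": 0, "x": -1.0, "y": 0, "z": 0.18, "grip": -1},
  {"rx": 0, "ry": 0, "rz": 0, "x": 0, "y": 0, "z": 0, "grip": -1},
  {"rx": 0, "ry": 0, "rz": 0, "x": 0, "y": 0, "z": 0, "grip": -1},
])

```text
t: 11.0
eef_pos: [0.501, -0.2869, 0.1578]
tcp_rot: [-0.171, 0.763, 0.23, 0.579]
force: [0.6, -0.5, -2.2]
finger_gap: 0.0279
gripper_force: 99.2
```

```bash
cat > meas.py <<'E'
from h import *
s=r.sense();T=rot(s["tcp_rot"]);e=s["eef_pos"];print(s["t"],e,s["force"],s["finger_gap"])
ax=T@np.array([np.cos(.268),0,-np.sin(.268)]);C=e+T@np.array([0,0,-.011]);F=C-.065*ax;print("pred axis",ax.round(3),"foot",F.round(4))
a=r.camera("scene");b=r.camera("side")
for n,c in(("s",a),("d",b)):
    W=cloud(c);np.savez(n+"2.npz",W=W,I=c["image"]);hsv=cv2.cvtColor(c["image"],cv2.COLOR_RGB2HSV)
    g=(hsv[...,1]<90)&(hsv[...,2]>60);d=np.hypot(W[...,0]-.49,W[...,1]+.291)
    seat=W[g&(d<.045)&(W[...,2]>.066)&(W[...,2]<.081)]
    q=np.percentile(seat,[1,99],axis=0)
    print(n,"seat mid",q.mean(0).round(4)[:2],"ext",(q[1]-q[0])[:2].round(4),"z90",np.percentile(seat[:,2],[50,90]).round(4))
    for lo,hi in((.0815,.0865),(.087,.094),(.096,.105),(.106,.115),(.116,.125),(.126,.135)):
        p=W[g&(d<.03)&(W[...,2]>lo)&(W[...,2]<hi)]
        if len(p)>8: q=np.percentile(p,[2,98],axis=0);print("  z",lo,hi,len(p),"mid",q.mean(0).round(4)[:2],"mean",p.mean(0).round(4)[:2],"ext",(q[1]-q[0])[:2].round(4))
save("q%d"%int(s["t"]*100),np.hstack([cv2.resize(a["image"][170:270,250:350],(400,400)),cv2.resize(b["image"][120:220,317:417],(400,400))]))
E
python3 meas.py; ls pics
```

```text
11.0 [ 0.50099529 -0.2869366   0.15780926] [ 0.57030041 -0.47985113 -2.23816009] 0.027858218347253702
pred axis [0.002 0.008 1.   ] foot [ 0.492  -0.2932  0.0958]
s seat mid [ 0.4897 -0.2914] ext [0.0657 0.0663] z90 [0.0766 0.0777]
  z 0.096 0.105 70 mid [ 0.4898 -0.2943] mean [ 0.4867 -0.2976] ext [0.0251 0.0221]
  z 0.106 0.115 38 mid [ 0.4875 -0.2986] mean [ 0.4863 -0.2995] ext [0.0154 0.0112]
  z 0.116 0.125 28 mid [ 0.4902 -0.3011] mean [ 0.4896 -0.3014] ext [0.0124 0.0046]
d seat mid [ 0.4919 -0.2897] ext [0.0658 0.068 ] z90 [0.0787 0.0798]
  z 0.096 0.105 47 mid [ 0.4918 -0.2857] mean [ 0.493  -0.2831] ext [0.0281 0.0184]
  z 0.106 0.115 35 mid [ 0.4925 -0.2833] mean [ 0.4927 -0.2826] ext [0.0188 0.0101]
  z 0.116 0.125 37 mid [ 0.4914 -0.2846] mean [ 0.492  -0.2836] ext [0.0213 0.0111]
  z 0.126 0.135 40 mid [ 0.4916 -0.2849] mean [ 0.4921 -0.2837] ext [0.0213 0.011 ]
a.png
b.png
c.png
g.png
l.png
m.png
q1100.png
u.png
w.png
```

Foot and seat centres agree to about 1 mm, at (0.4908,-0.290) and (0.4908,-0.2906). I go down and feel for contact.

Request:
apply_moves([
  {"rx": 0, "ry": 0, "rz": 0, "x": -0.48, "y": 0, "z": 0.13, "grip": -1},
  {"rx": 0, "ry": 0, "rz": 0, "x": -0.38, "y": 0, "z": 0.11, "grip": -1},
  {"rx": 0, "ry": 0, "rz": 0, "x": -0.19, "y": 0, "z": 0.05, "grip": -1},
  {"rx": 0, "ry": 0, "rz": 0, "x": 0, "y": 0, "z": 0, "grip": -1},
  {"rx": 0, "ry": 0, "rz": 0, "x": 0, "y": 0, "z": 0, "grip": -1},
])

```text
t: 11.52
eef_pos: [0.5007, -0.2872, 0.1465]
tcp_rot: [-0.171, 0.763, 0.229, 0.58]
force: [-0.0, 0.1, -2.6]
finger_gap: 0.0281
gripper_force: 99.2
```

Request:
apply_moves([
  {"rx": 0, "ry": 0, "rz": 0, "x": -0.1, "y": 0, "z": 0.03, "grip": -1},
  {"rx": 0, "ry": 0, "rz": 0, "x": -0.1, "y": 0, "z": 0.03, "grip": -1},
  {"rx": 0, "ry": 0, "rz": 0, "x": 0, "y": 0, "z": 0, "grip": -1},
])

```text
t: 11.77
eef_pos: [0.5007, -0.2872, 0.1443]
tcp_rot: [-0.171, 0.763, 0.23, 0.58]
force: [-0.0, 0.4, -1.8]
finger_gap: 0.0277
gripper_force: 99.2
```

```bash
python3 meas.py
```

```text
11.7667 [ 0.50073592 -0.28717122  0.14429758] [-0.01139731  0.37027627 -1.81419265] 0.027711044795699045
pred axis [0.002 0.007 1.   ] foot [ 0.4918 -0.2934  0.0823]
s seat mid [ 0.4894 -0.301 ] ext [0.0658 0.0486] z90 [0.0764 0.0777]
  z 0.0815 0.0865 44 mid [ 0.4901 -0.2951] mean [ 0.4864 -0.2986] ext [0.0265 0.0212]
  z 0.087 0.094 31 mid [ 0.4872 -0.2973] mean [ 0.4864 -0.299 ] ext [0.0161 0.0119]
  z 0.096 0.105 29 mid [ 0.4889 -0.2999] mean [ 0.4879 -0.3009] ext [0.0158 0.0084]
  z 0.106 0.115 15 mid [ 0.4907 -0.3014] mean [ 0.4903 -0.3022] ext [0.0112 0.0041]
d seat mid [ 0.4919 -0.2866] ext [0.0659 0.0613] z90 [0.0787 0.0797]
  z 0.0815 0.0865 20 mid [ 0.4916 -0.2838] mean [ 0.4921 -0.282 ] ext [0.0267 0.013 ]
  z 0.087 0.094 33 mid [ 0.4917 -0.2846] mean [ 0.4925 -0.2831] ext [0.0238 0.0134]
  z 0.096 0.105 30 mid [ 0.4921 -0.2838] mean [ 0.4926 -0.2826] ext [0.0188 0.0109]
  z 0.106 0.115 37 mid [ 0.491  -0.2868] mean [ 0.4918 -0.2839] ext [0.0218 0.0142]
  z 0.116 0.125 35 mid [ 0.4913 -0.2842] mean [ 0.4925 -0.2835] ext [0.0213 0.0119]
  z 0.126 0.135 33 mid [ 0.4925 -0.2839] mean [ 0.4934 -0.2832] ext [0.0197 0.0083]
```

View pics/q1100.png

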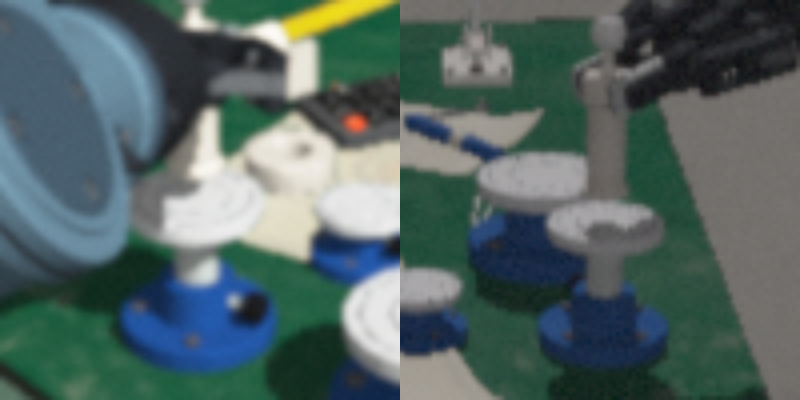

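At t=11.0 the post stood upright just above the seat, centred in both crops. I continue in 0.5 mm steps.

Request:
apply_moves([
  {"rx": 0, "ry": 0, "rz": 0, "x": -0.06, "y": 0, "z": 0.016, "grip": -1},
  {"rx": 0, "ry": 0, "rz": 0, "x": -0.06, "y": 0, "z": 0.016, "grip": -1},
  {"rx": 0, "ry": 0, "rz": 0, "x": -0.06, "y": 0, "z": 0.016, "grip": -1},
  {"rx": 0, "ry": 0, "rz": 0, "x": 0, "y": 0, "z": 0, "grip": -1},
])

```text
t: 12.2
eef_pos: [0.5007, -0.2872, 0.1425]
tcp_rot: [-0.171, 0.763, 0.23, 0.58]
force: [-0.4, -0.8, -2.6]
finger_gap: 0.0279
gripper_force: 99.2
```

Request:
apply_moves([
  {"rx": 0, "ry": 0, "rz": 0, "x": -0.04, "y": 0, "z": 0.011, "grip": -1},
  {"rx": 0, "ry": 0, "rz": 0, "x": -0.04, "y": 0, "z": 0.011, "grip": -1},
  {"rx": 0, "ry": 0, "rz": 0, "x": 0, "y": 0, "z": 0, "grip": -1},
])

```text
t: 12.45
eef_pos: [0.5007, -0.2872, 0.1417]
tcp_rot: [-0.171, 0.763, 0.23, 0.58]
force: [1.2, -0.1, -1.5]
finger_gap: 0.0277
gripper_force: 99.2
```

Request:
apply_moves([
  {"rx": 0, "ry": 0, "rz": 0, "x": -0.04, "y": 0, "z": 0.011, "grip": -1},
  {"rx": 0, "ry": 0, "rz": 0, "x": 0, "y": 0, "z": 0, "grip": -1},
])

```text
t: 12.62
eef_pos: [0.5007, -0.2872, 0.1413]
tcp_rot: [-0.171, 0.763, 0.23, 0.58]
force: [-0.5, 0.8, -1.4]
finger_gap: 0.0275
gripper_force: 99.2
```

Request:
apply_moves([
  {"rx": 0, "ry": 0, "rz": 0, "x": -0.04, "y": 0, "z": 0.011, "grip": -1},
  {"rx": 0, "ry": 0, "rz": 0, "x": 0, "y": 0, "z": 0, "grip": -1},
])

```text
t: 12.78
eef_pos: [0.5007, -0.2872, 0.1409]
tcp_rot: [-0.171, 0.763, 0.23, 0.58]
force: [0.2, 0.3, -1.1]
finger_gap: 0.0277
gripper_force: 99.2
```

Request:
apply_moves([
  {"rx": 0, "ry": 0, "rz": 0, "x": -0.04, "y": 0, "z": 0.011, "grip": -1},
  {"rx": 0, "ry": 0, "rz": 0, "x": 0, "y": 0, "z": 0, "grip": -1},
])

```text
t: 12.95
eef_pos: [0.5008, -0.2872, 0.1409]
tcp_rot: [-0.171, 0.763, 0.23, 0.58]
force: [-0.4, -0.1, -0.2]
finger_gap: 0.0276
gripper_force: 99.4
```

Request:
apply_moves([
  {"rx": 0, "ry": 0, "rz": 0, "x": -0.03, "y": 0, "z": 0.008, "grip": -1},
  {"rx": 0, "ry": 0, "rz": 0, "x": 0, "y": 0, "z": 0, "grip": -1},
])

```text
t: 13.12
eef_pos: [0.5008, -0.2872, 0.1409]
tcp_rot: [-0.171, 0.763, 0.23, 0.58]
force: [-0.8, -0.3, 2.9]
finger_gap: 0.0283
gripper_force: 99.5
```

Contact confirmed: z has stopped and the load is about 5 N. I ease the grip, then open gradually.

Request:
apply_moves([
  {"rx": 0, "ry": 0, "rz": 0, "x": 0, "y": 0, "z": 0, "grip": -1},
  {"rx": 0, "ry": 0, "rz": 0, "x": 0, "y": 0, "z": 0, "grip": -1},
  {"rx": 0, "ry": 0, "rz": 0, "x": 0, "y": 0, "z": 0, "grip": -1},
], grip_force=20)

```text
t: 13.37
eef_pos: [0.5008, -0.2872, 0.1409]
tcp_rot: [-0.171, 0.763, 0.23, 0.58]
force: [-1.9, -0.1, 5.6]
finger_gap: 0.0276
gripper_force: 99.6
```

Request:
apply_moves([
  {"rx": 0, "ry": 0, "rz": 0, "x": 0, "y": 0, "z": 0, "grip": -0.3},
  {"rx": 0, "ry": 0, "rz": 0, "x": 0, "y": 0, "z": 0, "grip": -0.26},
  {"rx": 0, "ry": 0, "rz": 0, "x": 0, "y": 0, "z": 0, "grip": -0.22},
  {"rx": 0, "ry": 0, "rz": 0, "x": 0, "y": 0, "z": 0, "grip": -0.18},
  {"rx": 0, "ry": 0, "rz": 0, "x": 0, "y": 0, "z": 0, "grip": -0.12},
  {"rx": 0, "ry": 0, "rz": 0, "x": 0, "y": 0, "z": 0, "grip": -0.05},
  {"rx": 0, "ry": 0, "rz": 0, "x": 0, "y": 0, "z": 0, "grip": 0.05},
  {"rx": 0, "ry": 0, "rz": 0, "x": 0, "y": 0, "z": 0, "grip": 0.2},
  {"rx": 0, "ry": 0, "rz": 0, "x": 0, "y": 0, "z": 0, "grip": 0.2},
])

```text
t: 14.12
eef_pos: [0.5007, -0.2872, 0.1401]
tcp_rot: [-0.171, 0.763, 0.23, 0.58]
force: [-0.1, 0.0, 0.5]
finger_gap: 0.0512
gripper_force: 0.0
```

```bash
python3 meas.py
python3 - <<'E'
from h import *
c=r.camera("wrist");W=cloud(c);s=r.sense();T=rot(s["tcp_rot"]);P=(W-s["eef_pos"])@T
d=np.hypot(W[...,0]-.491,W[...,1]+.291);m=(d<.04)&(W[...,2]>.075)
for z in np.arange(.12,.20,.008):
    q=W[m&(W[...,2]>=z)&(W[...,2]<z+.008)]
    if len(q)>8:print(z.round(3),len(q),((np.percentile(q,2,axis=0)+np.percentile(q,98,axis=0))/2).round(4)[:2],np.ptp(q,axis=0)[:2].round(3))
E
```

```text
14.1167 [ 0.50073392 -0.28724601  0.14014177] [-0.08043874  0.04360571  0.45517746] 0.051167477853123054
pred axis [0.002 0.007 1.   ] foot [ 0.4918 -0.2935  0.0781]
s seat mid [ 0.4905 -0.3029] ext [0.0675 0.0456] z90 [0.0765 0.0778]
  z 0.0815 0.0865 34 mid [ 0.4884 -0.2967] mean [ 0.4857 -0.2986] ext [0.0216 0.0172]
  z 0.087 0.094 24 mid [ 0.4875 -0.2995] mean [ 0.4868 -0.2998] ext [0.0154 0.0088]
  z 0.096 0.105 24 mid [ 0.4894 -0.3006] mean [ 0.489  -0.3013] ext [0.0134 0.0051]
d seat mid [ 0.4919 -0.2855] ext [0.0657 0.0613] z90 [0.0786 0.0799]
  z 0.0815 0.0865 31 mid [ 0.4926 -0.286 ] mean [ 0.4929 -0.2837] ext [0.0263 0.018 ]
  z 0.087 0.094 27 mid [ 0.4919 -0.2829] mean [ 0.4921 -0.2833] ext [0.0188 0.0093]
  z 0.096 0.105 35 mid [ 0.4918 -0.2849] mean [ 0.4921 -0.2835] ext [0.0197 0.0113]
  z 0.106 0.115 38 mid [ 0.491  -0.2856] mean [ 0.4919 -0.2842] ext [0.0215 0.0119]
  z 0.116 0.125 35 mid [ 0.4915 -0.2836] mean [ 0.4914 -0.2837] ext [0.0211 0.0099]
  z 0.126 0.135 38 mid [ 0.4887 -0.2775] mean [ 0.4912 -0.2826] ext [0.027  0.0227]
0.12 422 [ 0.4867 -0.2946] [0.016 0.021]
0.128 231 [ 0.4889 -0.294 ] [0.044 0.052]
0.136 978 [ 0.481  -0.2988] [0.062 0.063]
0.144 1955 [ 0.4818 -0.2953] [0.062 0.07 ]
0.152 3469 [ 0.4813 -0.2978] [0.063 0.068]
0.16 506 [ 0.4729 -0.3042] [0.042 0.055]
0.168 321 [ 0.4871 -0.2952] [0.017 0.017]
0.176 1050 [ 0.4884 -0.2943] [0.018 0.019]
0.184 416 [ 0.4905 -0.2932] [0.014 0.013]
```

Released and standing. I open fully and back away along the tool axis.

Request:
apply_moves([
  {"rx": 0, "ry": 0, "rz": 0, "x": 0, "y": 0, "z": 0, "grip": 0.9},
  {"rx": 0, "ry": 0, "rz": 0, "x": 0, "y": 0, "z": 0, "grip": 0.9},
  {"rx": 0, "ry": 0, "rz": 0, "x": 0, "y": 0, "z": 0, "grip": 0.9},
  {"rx": 0, "ry": 0, "rz": 0, "x": 0, "y": 0, "z": -0.5, "grip": 0.9},
  {"rx": 0, "ry": 0, "rz": 0, "x": 0, "y": 0, "z": -1, "grip": 0.9},
  {"rx": 0, "ry": 0, "rz": 0, "x": 0, "y": 0, "z": -2, "grip": 0.9},
  {"rx": 0, "ry": 0, "rz": 0, "x": 0, "y": 0, "z": -2, "grip": 0.9},
  {"rx": 0, "ry": 0, "rz": 0, "x": 0, "y": 0, "z": -2, "grip": 0.9},
  {"rx": 0, "ry": 0, "rz": 0, "x": 0, "y": 0, "z": -2, "grip": 0.9},
  {"rx": 0, "ry": 0, "rz": 0, "x": 0, "y": 0, "z": 0, "grip": 0.9},
])

```text
t: 15.1
eef_pos: [0.4219, -0.3409, 0.1665]
tcp_rot: [-0.169, 0.764, 0.229, 0.579]
force: [0.2, -0.5, 0.1]
finger_gap: 0.0808
gripper_force: 0.0
```

```bash
python3 meas.py
python3 - <<'E'
from h import *
c=r.camera("wrist");W=cloud(c);hsv=cv2.cvtColor(c["image"],cv2.COLOR_RGB2HSV)
d=np.hypot(W[...,0]-.491,W[...,1]+.291);m=(d<.035)&(hsv[...,1]<70)
for z in (.076,.081,.088,.1,.12,.14,.15,.17,.18):
    q=W[m&(W[...,2]>=z)&(W[...,2]<z+.006)]
    if len(q)>8:print(z,len(q),((np.percentile(q,2,axis=0)+np.percentile(q,98,axis=0))/2).round(4)[:2],np.ptp(q,axis=0)[:2].round(3))
a=cv2.imread("pics/"+sorted(__import__("glob").glob("pics/q1*"),key=__import__("os").path.getmtime)[-1][5:])
b=cv2.resize(cv2.cvtColor(c["image"],cv2.COLOR_RGB2BGR),(320,200));cv2.imwrite("pics/fin.png",np.vstack([a,np.hstack([b,np.zeros((200,480,3),np.uint8)])]))
E
```

```text
15.1 [ 0.42185622 -0.3409065   0.16652662] [ 0.1880666  -0.451374    0.05154235] 0.0807948917255637
pred axis [0.001 0.01  1.   ] foot [ 0.4129 -0.3473  0.1045]
s seat mid [ 0.4853 -0.2999] ext [0.058  0.0509] z90 [0.0762 0.0777]
  z 0.0815 0.0865 13 mid [ 0.4806 -0.295 ] mean [ 0.4806 -0.2962] ext [0.0062 0.0112]
  z 0.126 0.135 18 mid [ 0.4861 -0.2971] mean [ 0.4847 -0.2996] ext [0.0169 0.0158]
d seat mid [ 0.4917 -0.2861] ext [0.066  0.0622] z90 [0.0786 0.0798]
  z 0.0815 0.0865 29 mid [ 0.4921 -0.2862] mean [ 0.4929 -0.2836] ext [0.0249 0.0184]
  z 0.087 0.094 24 mid [ 0.492  -0.2836] mean [ 0.4928 -0.2826] ext [0.0189 0.0101]
  z 0.096 0.105 35 mid [ 0.4917 -0.2846] mean [ 0.4924 -0.2831] ext [0.0196 0.0104]
  z 0.106 0.115 37 mid [ 0.4911 -0.2848] mean [ 0.4917 -0.2835] ext [0.0214 0.0084]
  z 0.116 0.125 37 mid [ 0.4914 -0.2848] mean [ 0.4918 -0.2839] ext [0.0211 0.0095]
  z 0.126 0.135 39 mid [ 0.4916 -0.2856] mean [ 0.4923 -0.2841] ext [0.0209 0.012 ]
0.076 2623 [ 0.4896 -0.2915] [0.069 0.069]
0.081 270 [ 0.4887 -0.2924] [0.026 0.028]
0.088 127 [ 0.4878 -0.2942] [0.017 0.018]
0.1 137 [ 0.4871 -0.293 ] [0.016 0.021]
0.12 158 [ 0.487 -0.294] [0.016 0.02 ]
0.14 249 [ 0.4852 -0.2949] [0.024 0.027]
0.15 608 [ 0.49   -0.2935] [0.029 0.029]
0.17 135 [ 0.4868 -0.2948] [0.014 0.017]
0.18 292 [ 0.4887 -0.2939] [0.016 0.018]
```

View pics/fin.png

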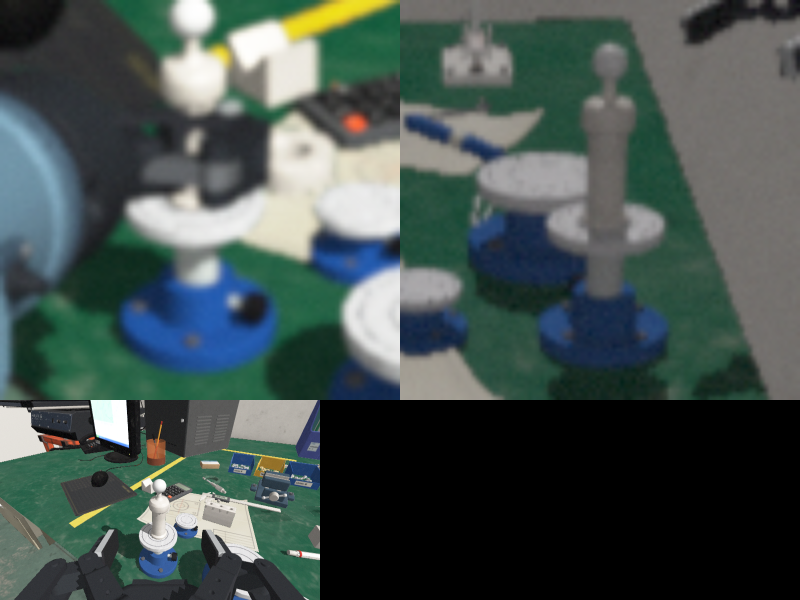

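The post stands upright, ball on top, in the middle of the seat. In the side crop the foot is at about (607,225), and the gripper is clear.

```bash
python3 -c "
from workcell import r
print(r.hand_in())"
```

```text
the job is handed in; nothing more can be done
None
```

The datum ball is standing upright, ball on top, about 1 mm from the middle of the 70 mm stage seat; it was set down by touch at roughly 8 N or less, the other parts were not touched, and the job was handed in at about 15 s.

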